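# Heavy-tin game: start the round, heft three tins, hold up the heaviest

### The job

Start the round by pulling the timer's sprung red knob out to its stop and letting it spring home. Then, one at a time from the robot's left to its right, lift each of the three identical tins clear of the maple tray by hand to feel its weight and stand it back upright on the tray (the last may stay in the gripper if it proves the heaviest), and finish holding the heaviest tin up, upright and still, with its underside at least 15 cm above the tray, not letting go. The other two tins must end standing on the tray; never tip a tin, and leave the light cube, the cone and the two worry stones where they are.

Things in the scene. Friction and masses are not known exactly. Their poses are not given: they have to be found in the camera images.
- tray: fixed maple tray board, 110 x 360 mm, 12 mm thick, with three cork inlay discs (74 mm) 115 mm apart; origin at the centre of its underside on the work surface, x across the tray, y along the row of tins (towards the left tin), z up
- tin_left_mid (a point): closed round tin, teal body with cream lid, 62 mm diameter, 60 mm tall, same outside as the other two; this point is its centre, 30 mm above its underside, z axis up. Full tins weigh roughly 0.15, 0.35 and 0.55 kg (each may be about 10 percent off); which tin has which weight changes from run to run, is unrelated to its name, and cannot be seen. The weight inside is at the centre and cannot come out. This one stands at the robot's left (+y end of the tray).
- tin_middle_mid (a point): closed round tin, teal body with cream lid, 62 mm diameter, 60 mm tall, same outside as the other two; this point is its centre, 30 mm above its underside, z axis up. Full tins weigh roughly 0.15, 0.35 and 0.55 kg (each may be about 10 percent off); which tin has which weight changes from run to run, is unrelated to its name, and cannot be seen. The weight inside is at the centre and cannot come out. This one stands in the middle of the row.
- tin_right_mid (a point): closed round tin, teal body with cream lid, 62 mm diameter, 60 mm tall, same outside as the other two; this point is its centre, 30 mm above its underside, z axis up. Full tins weigh roughly 0.15, 0.35 and 0.55 kg (each may be about 10 percent off); which tin has which weight changes from run to run, is unrelated to its name, and cannot be seen. The weight inside is at the centre and cannot come out. This one stands at the robot's right (-y end of the tray).
- knob_grip (a point): middle of the grip barrel of the timer's red pull knob: a level barrel 24 mm diameter and 28 mm long, 50 mm above the work surface, with a 32 mm diameter flange 5 mm thick at its free end; the barrel's near end is 24 mm (at rest) from the front face of the timer, a fixed maple box 90 mm deep, 100 mm wide and 75 mm high. The point moves with the knob. Its x axis points from the knob into the timer box, y sideways, z up; the knob is pulled out along -x
- timer_knob (a joint): how far the knob is pulled out, m: 0 home, 0.040 at its stop; its spring pulls it home with 1.2 N at rest and 5.2 N at the stop, and brings it back when let go
- cube_mid (a point): bystander: centre of the loose frosted acrylic light cube, 80 mm, with a press button on top 4 mm proud; z up
- cone_mid (a point): bystander: centre of the loose mustard silicone stacking cone, 80 mm diameter at the foot, 80 mm tall; z up
- stone_a_mid (a point): bystander: centre of the loose white ceramic worry stone, 40 mm across, 13 mm thick, lying flat
- stone_b_mid (a point): bystander: centre of the loose blue ceramic worry stone, 40 mm across, 13 mm thick, lying flat
There are look-alikes about, which are no part of the job. There is more than one size of the part that bears knob_grip; the job needs the largest.

How it is judged:
By the outcome, as a careful person would: the job done as asked, in the order asked, and still so for the second after the job is handed in, while the arm keeps its last pose, push and grip.
It also fails if it takes over 72 s, if anything falls off the work surface, if the arm or the gripper's body presses on something with over 40 N, if the wrist force passes 120 N, or if a joint passes its speed limit or range.

### The arm

A 7-joint arm with a two-finger parallel gripper is mounted at the origin on the work surface. World frame = base frame: x ahead of the robot, y to its left, z up, the work surface at z = 0. Lengths are in mm, angles in rad, forces in N, time in s.
With the tool pointing down it reaches from about 400 to 875 mm from the base axis. Payload 6.5 kg.
Tool frame: the origin (TCP) lies midway between the tips of the shut fingers; the grasp point (between the pads) lies robot.grip_point_offset behind it (robot.grip_point_offset is the distance from the TCP to the grasp point, in mm); z points along the fingers, y is the line along which they close (so a half turn about z gives the same grasp; the last joint's range is limited). The gripper opens to 85 mm and grips with 20 to 120 N. Pads are 22 mm wide; open, the fingers measure 114 mm over their backs; the gripper's body (76 mm by 85 mm) begins 54 mm behind the grasp point. The pads swing forward as they close: fully open they stand 13 mm farther back than shut.
Start: joints at [-0.066, 0.536, -0.004, 1.538, 0.003, 1.067, -0.071], TCP at [649.992, 0, 231.29] pointing down, gripper open.
Joint ranges: [-2.7, 2.7], [-0.37, 2.16], [-1.27, 1.26], [0.24, 2.4], [-1.31, 4.45], [0.19, 1.91], [-2.76, 2.76]. Speed limits (rad/s): [2.39, 2.39, 3.14, 3.14, 3.14, 3.14, 3.14].

### API

Orientations are given as [roll, pitch, yaw] about the fixed x, y, z axes, in that order (R = Rz(yaw) Ry(pitch) Rx(roll)).
In Python, from plant import robot gives the robot as it stands.
- The arm moves only by the tool step_arm, never from a script. Its argument "moves" is a list of rows, each an object of numbers: "hand": the opening, from 0 (shut) to 1 (fully open); "dx", "dy", "dz": the shift along the tool's x, y, z in mm; "wx", "wy", "wz": the turn, a rotation vector about the tool's x, y, z in rad. In form: [{"hand": .., "dx": .., "dy": .., "dz": .., "wx": .., "wy": .., "wz": ..}, ...]. A call has 1 to 10 rows; each row shifts and turns the commanded pose from where the row before left it, along the tool's axes as they then stand; what a row does not reach is not made up. A row lasts 1/10 s, in which the tool goes at most 50 mm and 8.59 degrees, less where a joint would pass 70% of its speed; a pose out of reach is approached as far as the arm can. A call with a gripper value outside its range is refused whole. The fingers move at their own pace and stop on an object; "force" is the grip in N (left out, the last holds). Time passes only in rows, so rows that do not move let the fingers close. It gives the time, the measured TCP pose, the force, the opening and the grip force at its end, in the units of the state.
- robot.sense(): the state, without advancing time (a new reading comes with each control period).
- robot.snapshot(name): name is "scene" or "side" or "wrist"; returns (picture, depth): 400x640x3 uint8, red, green, blue; 400x640 float32, mm along the optical axis (not along the pixel's ray), 0 where there is no reading.
- robot.camera_model(name): a dict with "fx", "fy", "cx", "cy" (pixels), "D" ([k1, k2, p1, p2, k3] as OpenCV has them; the pictures are not rectified), "extrinsics" (4x4, takes a point from world to camera coordinates). Camera axes: x right, y down, z forward; pixel columns grow to the right and rows downward; lengths in mm; the calibration is good to about 2 mm. A picture is of the moment at which its call begins: read the wrist's pose just before it. camera_model takes no time and is no camera call; for the wrist camera it gives the pose at the moment of the call.
- robot.finish_job(): hands the job in; it is judged then, once.
Trained networks look in the newest picture that a camera, given by its name, has taken for a name from the list of things; names that differ only in an ending like _2 or _b are one class to them, and where a whole thing is asked for, a point or a joint stands for the part that bears it (a point fixed in the world has none). Each returns a list of dicts, best first, with "conf" (0 to 1); they miss things now and then, are a little off and sometimes report something else, mostly with a low value. They report only what shows in the picture. A call takes as long as a camera call. They do not tell look-alikes from the thing itself.
- robot.find_in(target, camera): "box" ([left, top, right, bottom] in pixels, round what is visible of it).
- robot.mark_of(target, camera): "position" ([column, row] in pixels: a listed point, or the origin of a listed thing).
The state is a dict: "time": time; "joint_positions": joint angles; "dq": joint speeds; "joint_torque": joint torques, N m; "tcp_pos": TCP position; "orientation": TCP orientation; "contact_force": force on the tool from outside, world axes, zero at the start; "torque": the same for the moment, N m; "finger_gap": finger opening in mm; "finger_force": force on a finger pad.
Only numpy, scipy, OpenCV 4.12 (cv2) and the standard library are available. Lean on these libraries where they do the work, as an engineer would, in place of code of your own. Each camera call takes 0.05 s, during which the arm holds its last target. There are 200 camera calls.

## Working session

There is one attempt and no reset: what is moved stays moved. The work goes in short steps, Python scripts to look and compute and a tool call to move; the robot and the scene stay as the last step left them, time stands still between calls to the robot, and variables do not carry over. Pictures are saved under pics/ and viewed, at most 10 in all, crops included, and the job is handed in when it is done.

Besides the shell and the picture viewer there is one more tool, called after "Call:" as name(argument=value, ...), one argument or row to a line, values as JSON. step_arm: Moves the arm, as the interface text tells. Its arguments: {"type":"object","properties":{"moves":{"type":"array"},"force":{"type":"number"}},"required":["moves"]}

```bash
ls; mkdir -p pics; cat > h.py <<'E'
import numpy as np, cv2
from plant import robot
def snap(cam,name=None):
    m=robot.camera_model(cam); p,d=robot.snapshot(cam)
    if name: cv2.imwrite(f'pics/{name}.png',p[:,:,::-1])
    return m,p,d
def ray(m,uv):
    K=np.array([[m['fx'],0,m['cx']],[0,m['fy'],m['cy']],[0,0,1.]])
    n=cv2.undistortPoints(np.array([[uv]],float),K,np.array(m['D'],float))[0,0]
    E=np.array(m['extrinsics']);R,t=E[:3,:3],E[:3,3]
    return -R.T@t, R.T@np.array([n[0],n[1],1.])
def at_z(m,uv,z):
    o,r=ray(m,uv); return o+r*(z-o[2])/r[2]
def at_d(m,uv,d):
    o,r=ray(m,uv); return o+r*d
E
python3 - <<'E'
from h import *
np.set_printoptions(precision=1,suppress=True)
print(robot.grip_point_offset, robot.sense())
Z=dict(tray=0,tin_left_mid=42,tin_middle_mid=42,tin_right_mid=42,knob_grip=50,cube_mid=40,cone_mid=40,stone_a_mid=6.5,stone_b_mid=6.5)
for c in ['scene','side']:
    m,p,d=snap(c,c); o,_=ray(m,(320,200)); print(c,o)
    for n,z in Z.items():
        if n in('stone_b_mid',): continue
        for k in robot.mark_of(n,c)[:4]:
            print(n,round(k['conf'],2),np.array(k['position']),at_z(m,k['position'],z))
E
```

```text
pics
18.700000000000003 {'time': 0.0, 'joint_positions': array([-0.1,  0.5, -0. ,  1.5,  0. ,  1.1, -0.1]), 'dq': array([-0., -0.,  0., -0., -0.,  0.,  0.]), 'joint_torque': array([ -0. , -58.3,   1. , -25.9,   0. ,   0. ,  -0. ]), 'tcp_pos': array([649.4,  -0. , 230.4]), 'orientation': array([-3.1,  0. ,  1.6]), 'contact_force': array([-0.2, -0.3,  0.4]), 'torque': array([ 0., -0.,  0.]), 'finger_force': 0.0, 'finger_gap': 84.84946941589618}
scene [1108.   575.1 1110. ]
tray 0.61 [324.9 172.6] [ 511.4 -129.9    0. ]
tin_left_mid 0.67 [351.3 182.4] [495.8 -21.1  42. ]
tin_middle_mid 0.85 [325.8 165.3] [ 512.4 -124.7   42. ]
tin_right_mid 0.76 [302.  140.6] [ 504.5 -258.6   42. ]
knob_grip 0.68 [372.4 310.9] [734.8 327.3  50. ]
knob_grip 0.61 [418.4 260. ] [538.2 300.5  50. ]
knob_grip 0.41 [410.4 206.5] [425.6 162.   50. ]
cube_mid 0.68 [312.3 263.3] [764.6 121.2  40. ]
cone_mid 0.82 [235.5 185.2] [ 779.3 -241.1   40. ]
stone_a_mid 0.61 [324.8 163.3] [ 489.6 -156.8    6.5]
side [ 342.7 -596.7  726.7]
tray 0.96 [292.3 280. ] [ 506.8 -131.9    0. ]
tin_left_mid 0.78 [269.9 232.6] [505.5 -22.5  42. ]
tin_left_mid 0.55 [429.7 259.6] [ 771.4 -247.9   42. ]
tin_middle_mid 0.92 [288.9 272.4] [ 498.9 -138.9   42. ]
tin_right_mid 0.74 [326.1 313.4] [ 522.1 -256.2   42. ]
knob_grip 0.59 [212.8 193.7] [428.5 148.9  50. ]
knob_grip 0.48 [237.5 148.9] [539.1 287.1  50. ]
cube_mid 0.6 [341.3 163.8] [761.5 110.7  40. ]
cone_mid 0.84 [430.7 257.8] [ 777.5 -244.1   40. ]
stone_a_mid 0.69 [375.4 223.5] [745.6 -83.7   6.5]
```

```bash
python3 - <<'E'
import cv2
a=cv2.imread('pics/scene.png');b=cv2.imread('pics/side.png')
c=cv2.resize(a[90:390,190:470],None,fx=1.9,fy=1.9,interpolation=cv2.INTER_CUBIC)
cv2.imwrite('pics/scene_c.png',c)
E
```

```text
(no output)
```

View pics/scene_c.png

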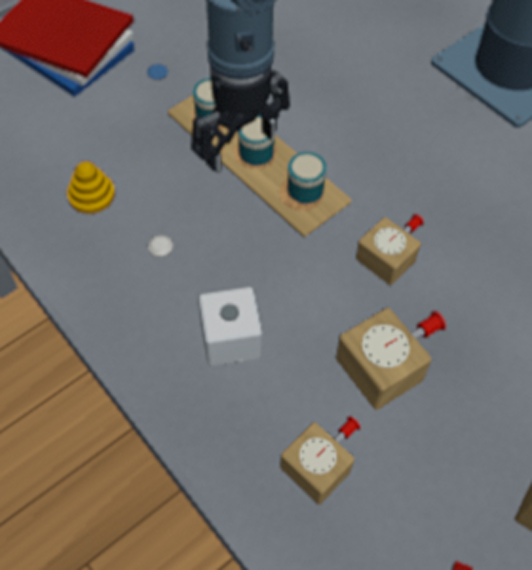

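View pics/side.png

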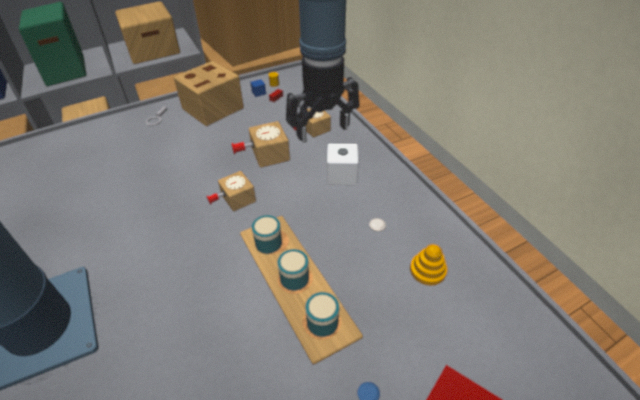

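The middle timer, at scene pixel (418,260) and side pixel (237,149), is clearly the largest of the three. Its knob is at about (538, 293) and points back at the robot. The tins stand on the tray along y. I'll move over the knob and look closely.

Call:
step_arm(
  moves=[
    {"dx": 40,"dy": -20},
    {"dx": 40,"dy": -20},
    {"dx": 40,"dy": -20},
    {"dx": 40,"dy": -20},
    {"dx": 40,"dy": -20},
    {"dx": 40,"dy": -20},
    {"dx": 40,"dy": -15},
    {},
  ],
)

```text
$.moves[0]: bad value
```

```bash
python3 - <<'E'
from h import *
np.set_printoptions(precision=2,suppress=True)
s=robot.sense();print(s['time'],s['tcp_pos'],s['orientation'])
m,p,d=snap('wrist','w1')
print(ray(m,(320,200)))
for k in robot.mark_of('knob_grip','wrist')[:4]: print(k['conf'],k['position'],at_z(m,k['position'],50))
for k in robot.find_in('knob_grip','wrist')[:4]: print(k)
# red pixels from wrist & scene as 3D
for c,(mm,pp,dd) in dict(wrist=(m,p,d),scene=snap('scene')).items():
    q=pp.astype(int); R=(q[...,0]>110)&(q[...,1]<60)&(q[...,2]<60)
    n,l,st,ce=cv2.connectedComponentsWithStats(R.astype(np.uint8))
    for i in range(1,n):
        if st[i,4]<25: continue
        vs,us=np.where(l==i)
        P=np.array([at_d(mm,(u,v),dd[v,u]) for u,v in zip(us,vs) if dd[v,u]>0])
        if len(P)>3: print(c,ce[i],st[i,4],np.median(P,0),np.percentile(P,3,0),np.percentile(P,97,0))
E
```

```text
0.9 [650.    -0.01 231.29] [3.14 0.   1.57]
(array([650.35,  77.82, 374.33]), array([ 0.  , -0.32, -0.95]))
{'box': [31.1, 0.0, 69.9, 9.2], 'conf': 0.62}
scene [221.06 103.95] 1926 [ 623.92 -572.41   54.86] [ 529.47 -679.4    50.52] [ 716.25 -470.47   59.43]
scene [408.32 206.66] 41 [425.84 156.57  43.19] [415.72 146.49  36.58] [438.24 161.82  47.79]
scene [417.45 260.06] 93 [543.69 301.44  58.51] [530.17 290.32  49.67] [560.71 310.14  63.19]
scene [373.77 314.28] 57 [735.97 334.78  42.75] [726.25 326.69  37.76] [746.15 341.61  47.78]
scene [432.2  393.13] 115 [755.22 557.53  20.26] [740.47 546.71  16.94] [771.25 567.99  23.19]
```

View pics/w1.png

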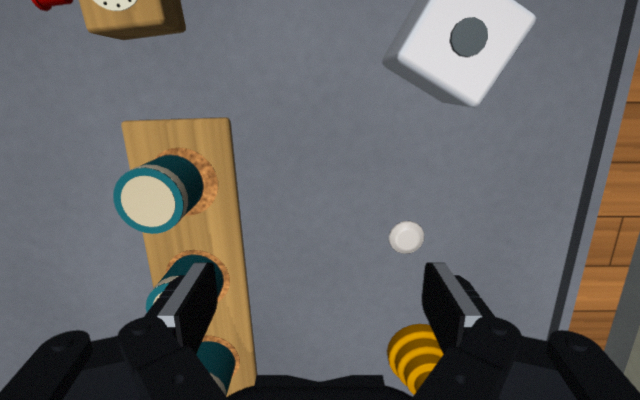

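The wrist view shows the tray with its tins on the left, the cube at (465,45), and a small timer at the top left. The move was refused because each row needs every key, so I'll resend it in full.

Call:
step_arm(
  moves=[
    {"hand": 1,"dx": 40,"dy": -15,"dz": 0,"wx": 0,"wy": 0,"wz": 0},
    {"hand": 1,"dx": 40,"dy": -15,"dz": 0,"wx": 0,"wy": 0,"wz": 0},
    {"hand": 1,"dx": 40,"dy": -15,"dz": 0,"wx": 0,"wy": 0,"wz": 0},
    {"hand": 1,"dx": 40,"dy": -15,"dz": 0,"wx": 0,"wy": 0,"wz": 0},
    {"hand": 1,"dx": 40,"dy": -20,"dz": 0,"wx": 0,"wy": 0,"wz": 0},
    {"hand": 1,"dx": 40,"dy": -20,"dz": 0,"wx": 0,"wy": 0,"wz": 0},
    {"hand": 1,"dx": 10,"dy": -10,"dz": 0,"wx": 0,"wy": 0,"wz": 0},
    {"hand": 1,"dx": 0,"dy": 0,"dz": 0,"wx": 0,"wy": 0,"wz": 0},
  ],
)

```text
time: 1.9
tcp_pos: [538.1, 252.8, 231.3]
orientation: [-3.141, -0.001, 1.576]
contact_force: [0.5, 0.1, -0.4]
finger_gap: 85.5
finger_force: 0.0
```

```bash
python3 - <<'E'
from h import *
np.set_printoptions(precision=2,suppress=True)
s=robot.sense();print(s['time'],s['tcp_pos'],s['orientation'])
m,p,d=snap('wrist','w2')
for k in robot.mark_of('knob_grip','wrist')[:4]: print(k['conf'],k['position'],at_z(m,k['position'],50))
q=p.astype(int); R=(q[...,0]>110)&(q[...,1]<60)&(q[...,2]<60)
n,l,st,ce=cv2.connectedComponentsWithStats(R.astype(np.uint8))
for i in range(1,n):
    if st[i,4]<200: continue
    vs,us=np.where(l==i)
    P=np.array([at_d(m,(u,v),d[v,u]) for u,v in zip(us,vs) if d[v,u]>0])
    print(ce[i],st[i],np.median(P,0),np.percentile(P,2,0),np.percentile(P,98,0))
# box top points (z 70..80)
vs,us=np.mgrid[0:280:3,0:640:3]
P=np.array([at_d(m,(u,v),d[v,u]) for u,v in zip(us.ravel(),vs.ravel()) if d[v,u]>0])
T=P[(P[:,2]>68)&(P[:,2]<80)&(abs(P[:,0]-620)<110)&(abs(P[:,1]-290)<80)]
print(len(T),T[:,2].mean(),cv2.minAreaRect(T[:,:2].astype(np.float32)))
E
```

```text
1.9 [538.14 252.82 231.35] [-3.14 -0.    1.58]
0.85 [328.3, 123.2] [546.04 295.4   50.  ]
0.76 [209.7, 260.7] [427.58 157.52  50.  ]
0.72 [537.4, 83.9] [727.25 330.2   50.  ]
[541.65  83.  ] [526  73  31  24 487] [734.04 331.02  45.36] [721.56 322.51  38.29] [745.69 338.68  49.07]
[323.64 123.04] [305 105  40  33 976] [541.29 296.88  61.32] [526.6  285.41  53.92] [557.69 308.51  66.12]
[211.89 260.29] [200 254  22  17 204] [430.35 156.05  43.98] [416.08 145.37  38.03] [495.3  262.75 248.46]
1365 75.57298778626614 ((626.0858154296875, 284.7449951171875), (99.6935043334961, 87.5335464477539), 83.05548858642578)
```

View pics/w2.png

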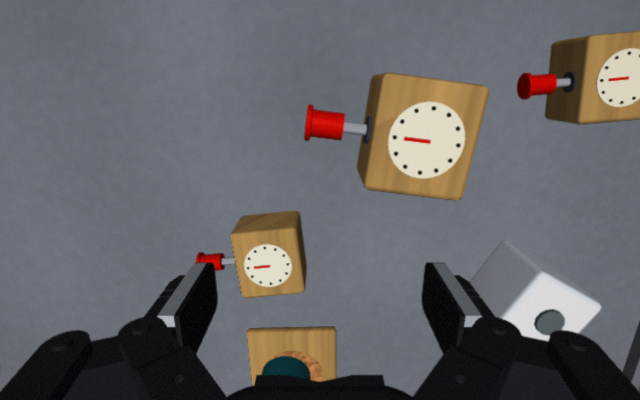

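Box-top depth gives the large timer centre as (626,285), with its axis at about -0.12 rad and its size matching 90 x 100 mm. The knob grip is therefore at about (544,295), which agrees with the mark at pixel (328,123). I'll turn by +1.45 in yaw and come down part way.

Call:
step_arm(
  moves=[
    {"hand": 1,"dx": 0,"dy": 0,"dz": 8,"wx": 0,"wy": 0,"wz": -0.145},
    {"hand": 1,"dx": 0,"dy": 0,"dz": 8,"wx": 0,"wy": 0,"wz": -0.145},
    {"hand": 1,"dx": 0,"dy": 0,"dz": 8,"wx": 0,"wy": 0,"wz": -0.145},
    {"hand": 1,"dx": 0,"dy": 0,"dz": 8,"wx": 0,"wy": 0,"wz": -0.145},
    {"hand": 1,"dx": 0,"dy": 0,"dz": 8,"wx": 0,"wy": 0,"wz": -0.145},
    {"hand": 1,"dx": 0,"dy": 0,"dz": 8,"wx": 0,"wy": 0,"wz": -0.145},
    {"hand": 1,"dx": 0,"dy": 0,"dz": 8,"wx": 0,"wy": 0,"wz": -0.145},
    {"hand": 1,"dx": 0,"dy": 0,"dz": 8,"wx": 0,"wy": 0,"wz": -0.145},
    {"hand": 1,"dx": 0,"dy": 0,"dz": 8,"wx": 0,"wy": 0,"wz": -0.145},
    {"hand": 1,"dx": 0,"dy": 0,"dz": 8,"wx": 0,"wy": 0,"wz": -0.145},
  ],
)

```text
time: 3.0
tcp_pos: [541.7, 247.1, 150.8]
orientation: [-3.14, 0.001, 3.023]
contact_force: [0.6, 0.3, -0.7]
finger_gap: 85.4
finger_force: 0.0
```

```bash
cat >> h.py <<'E'
from scipy.spatial.transform import Rotation as Ro
def todo(goal,rpy=None):
    """shift in tool axes from measured tcp to goal, and turn vector"""
    s=robot.sense();R=Ro.from_euler('xyz',s['orientation'])
    return R.inv().apply(np.array(goal)-s['tcp_pos']), (None if rpy is None else (R.inv()*Ro.from_euler('xyz',rpy)).as_rotvec())
E
python3 - <<'E'
from h import *
np.set_printoptions(precision=3,suppress=True)
m,p,d=snap('wrist','w3')
for k in robot.mark_of('knob_grip','wrist')[:4]: print(k['conf'],k['position'],at_z(m,k['position'],50))
q=p.astype(int); R=(q[...,0]>110)&(q[...,1]<60)&(q[...,2]<60)
vs,us=np.where(R)
P=np.array([at_d(m,(u,v),d[v,u]) for u,v in zip(us,vs) if d[v,u]>0]);P=P[np.hypot(P[:,0]-544,P[:,1]-295)<40]
if len(P): print(len(P),np.median(P,0),np.percentile(P,2,0),np.percentile(P,98,0))
print(todo([544,295,30],[np.pi,0,3.02]),robot.sense()['orientation'],robot.sense()['joint_positions'])
E
```

```text
0.94 [388.3, 190.2] [542.877 295.629  50.   ]
0.75 [153.0, 39.7] [426.253 154.491  50.   ]
0.59 [433.5, 386.7] [725.495 324.032  50.   ]
1375 [540.945 293.794  61.333] [525.74  284.189  56.694] [557.419 306.636  66.214]
(array([  2.59 ,  48.491, 119.856]), array([-0.002, -0.001, -0.002])) [-3.139 -0.001  3.018] [-0.226  0.572 -0.38   1.737  0.263  0.886  0.728]
```

Call:
step_arm(
  moves=[
    {"hand": 1,"dx": 1,"dy": 24,"dz": 0,"wx": 0,"wy": 0,"wz": 0},
    {"hand": 1,"dx": 1,"dy": 24,"dz": 0,"wx": 0,"wy": 0,"wz": 0},
    {"hand": 1,"dx": 0,"dy": 0,"dz": 30,"wx": 0,"wy": 0,"wz": 0},
    {"hand": 1,"dx": 0,"dy": 0,"dz": 30,"wx": 0,"wy": 0,"wz": 0},
    {"hand": 1,"dx": 0,"dy": 0,"dz": 30,"wx": 0,"wy": 0,"wz": 0},
    {"hand": 1,"dx": 0,"dy": 0,"dz": 20,"wx": 0,"wy": 0,"wz": 0},
    {"hand": 1,"dx": 0,"dy": 0,"dz": 10,"wx": 0,"wy": 0,"wz": 0},
    {"hand": 1,"dx": 0,"dy": 0,"dz": 0,"wx": 0,"wy": 0,"wz": 0},
  ],
)

```text
time: 3.9
tcp_pos: [543.9, 296.5, 30.4]
orientation: [-3.14, -0.001, 3.017]
contact_force: [-0.0, 0.5, -0.5]
finger_gap: 85.4
finger_force: 0.0
```

Call:
step_arm(
  force=40,
  moves=[
    {"hand": 0,"dx": 0,"dy": 0,"dz": 0,"wx": 0,"wy": 0,"wz": 0},
    {"hand": 0,"dx": 0,"dy": 0,"dz": 0,"wx": 0,"wy": 0,"wz": 0},
    {"hand": 0,"dx": 0,"dy": 0,"dz": 0,"wx": 0,"wy": 0,"wz": 0},
    {"hand": 0,"dx": 0,"dy": 0,"dz": 0,"wx": 0,"wy": 0,"wz": 0},
    {"hand": 0,"dx": 0,"dy": 0,"dz": 0,"wx": 0,"wy": 0,"wz": 0},
    {"hand": 0,"dx": 0,"dy": 0,"dz": 0,"wx": 0,"wy": 0,"wz": 0},
  ],
)

```text
time: 4.5
tcp_pos: [543.9, 295.3, 32.0]
orientation: [-3.137, -0.0, 3.02]
contact_force: [-2.8, -6.1, 10.0]
finger_gap: 23.0
finger_force: 38.7
```

Call:
step_arm(
  moves=[
    {"hand": 0,"dx": 8,"dy": 0,"dz": 0,"wx": 0,"wy": 0,"wz": 0},
    {"hand": 0,"dx": 8,"dy": 0,"dz": 0,"wx": 0,"wy": 0,"wz": 0},
    {"hand": 0,"dx": 8,"dy": 0,"dz": 0,"wx": 0,"wy": 0,"wz": 0},
    {"hand": 0,"dx": 8,"dy": 0,"dz": 0,"wx": 0,"wy": 0,"wz": 0},
    {"hand": 0,"dx": 4,"dy": 0,"dz": 0,"wx": 0,"wy": 0,"wz": 0},
    {"hand": 0,"dx": 4,"dy": 0,"dz": 0,"wx": 0,"wy": 0,"wz": 0},
    {"hand": 0,"dx": 2,"dy": 0,"dz": 0,"wx": 0,"wy": 0,"wz": 0},
    {"hand": 0,"dx": 0,"dy": 0,"dz": 0,"wx": 0,"wy": 0,"wz": 0},
  ],
)

```text
time: 5.3
tcp_pos: [504.5, 300.1, 32.2]
orientation: [-3.139, 0.004, 3.019]
contact_force: [4.9, -5.9, 4.3]
finger_gap: 23.1
finger_force: 39.0
```

```bash
python3 - <<'E'
from h import *
np.set_printoptions(precision=2,suppress=True)
s=robot.sense();print(s['time'],s['tcp_pos'],s['contact_force'],s['finger_gap'],todo([543.9,295.3,32]))
for c in('scene','side'):
  m,p,d=snap(c)
  print([(round(k['conf'],2),at_z(m,k['position'],50)) for k in robot.mark_of('knob_grip',c)])
E
```

```text
5.3 [504.51 300.08  32.17] [ 4.92 -5.88  4.25] 23.102523821290557 (array([-39.68,   0.08,   0.31]), None)
[(0.66, array([504.33, 303.41,  50.  ])), (0.48, array([421.33, 166.46,  50.  ])), (0.41, array([732.37, 336.51,  50.  ]))]
[(0.68, array([506.93, 303.06,  50.  ])), (0.62, array([734.32, 323.34,  50.  ])), (0.58, array([424.38, 141.81,  50.  ]))]
```

Call:
step_arm(
  moves=[
    {"hand": 0,"dx": 3,"dy": 0,"dz": 0,"wx": 0,"wy": 0,"wz": 0},
    {"hand": 0,"dx": 3,"dy": 0,"dz": 0,"wx": 0,"wy": 0,"wz": 0},
    {"hand": 0,"dx": 0,"dy": 0,"dz": 0,"wx": 0,"wy": 0,"wz": 0},
    {"hand": 0,"dx": 0,"dy": 0,"dz": 0,"wx": 0,"wy": 0,"wz": 0},
  ],
)

```text
time: 5.9
tcp_pos: [503.9, 300.2, 32.4]
orientation: [-3.142, 0.011, 3.016]
contact_force: [17.6, -5.2, -7.4]
finger_gap: 22.4
finger_force: 40.0
```

The knob is at its stop: force rose from 5 to 18 N with almost no motion. Releasing.

Call:
step_arm(
  moves=[
    {"hand": 1,"dx": 0,"dy": 0,"dz": 0,"wx": 0,"wy": 0,"wz": 0},
    {"hand": 1,"dx": 0,"dy": 0,"dz": 0,"wx": 0,"wy": 0,"wz": 0},
    {"hand": 1,"dx": 0,"dy": 0,"dz": 0,"wx": 0,"wy": 0,"wz": 0},
    {"hand": 1,"dx": 0,"dy": 0,"dz": 0,"wx": 0,"wy": 0,"wz": 0},
    {"hand": 1,"dx": 0,"dy": 0,"dz": -20,"wx": 0,"wy": 0,"wz": 0},
    {"hand": 1,"dx": 0,"dy": 0,"dz": -40,"wx": 0,"wy": 0,"wz": 0},
    {"hand": 1,"dx": 0,"dy": 0,"dz": -50,"wx": 0,"wy": 0,"wz": 0},
    {"hand": 1,"dx": 0,"dy": 0,"dz": -50,"wx": 0,"wy": 0,"wz": 0},
    {"hand": 1,"dx": 0,"dy": 0,"dz": -40,"wx": 0,"wy": 0,"wz": 0},
  ],
)

```text
time: 6.8
tcp_pos: [495.9, 304.0, 234.1]
orientation: [3.141, 0.001, 3.021]
contact_force: [0.9, 0.8, 0.3]
finger_gap: 85.6
finger_force: 0.0
```

```bash
python3 - <<'E'
from h import *
np.set_printoptions(precision=2,suppress=True)
s=robot.sense();print(s['time'],s['tcp_pos'],s['orientation'])
for c in('scene','side'):
  m,p,d=snap(c)
  print([(round(k['conf'],2),at_z(m,k['position'],50)) for k in robot.mark_of('knob_grip',c)])
  vs,us=np.mgrid[0:400,0:640]
  P=np.array([at_d(m,(u,v),d[v,u]) for u,v in zip(us.ravel(),vs.ravel()) if d[v,u]>0])
  for z0,z1 in ((68,76),(9,15)):
    T=P[(P[:,2]>z0)&(P[:,2]<z1)&(abs(P[:,0]-508)<90)&(P[:,1]<60)&(P[:,1]>-340)]
    if z0==9: print('tray',cv2.minAreaRect(T[:,:2].astype(np.float32)))
    else:
      for y in(-20,-135,-252):
        t=T[abs(T[:,1]-y)<50]; 
        if len(t)>10: print('tin',len(t),t.mean(0),(t.min(0)+t.max(0))/2,np.ptp(t,axis=0))
print(todo([505,-20,150],[np.pi,0,1.57]))
E
```

```text
6.8 [495.87 303.98 234.14] [3.14 0.   3.02]
[(0.59, array([427.02, 158.05,  50.  ])), (0.42, array([547.72, 299.79,  50.  ])), (0.42, array([743.23, 333.74,  50.  ])), (0.19, array([ 508.54, -258.4 ,   50.  ]))]
tin 231 [499.72 -19.76  71.14] [499.36 -21.13  71.86] [60.69 62.16  7.66]
tin 206 [ 511.13 -133.51   70.73] [ 511.14 -133.18   71.57] [60.37 64.04  7.12]
tin 179 [ 516.94 -250.94   70.95] [ 516.06 -250.71   71.89] [63.65 62.65  7.75]
tray ((513.2557373046875, -132.28468322753906), (110.57682037353516, 361.068359375), 1.8456841707229614)
[(0.59, array([542.89, 294.03,  50.  ])), (0.51, array([430.05, 146.56,  50.  ])), (0.47, array([741.61, 321.75,  50.  ]))]
tin 506 [497.48 -25.62  71.15] [497.5  -24.91  71.63] [59.47 63.97  7.14]
tin 623 [ 509.28 -138.36   70.93] [ 509.03 -137.16   71.12] [60.23 65.03  5.98]
tin 815 [ 514.13 -255.24   71.62] [ 514.91 -253.1    71.61] [60.95 64.04  7.15]
tray ((510.3179626464844, -137.72360229492188), (108.36922454833984, 358.9899597167969), 1.7335865497589111)
(array([ -47.74, -320.42,   81.8 ]), array([0.  , 0.  , 1.45]))
```

The knob is home again at about (545,297). The tins are at about (498,-22), (510,-135) and (515,-252). Next, the left tin.

Call:
step_arm(
  moves=[
    {"hand": 1,"dx": -6,"dy": -40,"dz": 0,"wx": 0,"wy": 0,"wz": 0},
    {"hand": 1,"dx": -6,"dy": -40,"dz": 0,"wx": 0,"wy": 0,"wz": 0},
    {"hand": 1,"dx": -6,"dy": -40,"dz": 0,"wx": 0,"wy": 0,"wz": 0},
    {"hand": 1,"dx": -6,"dy": -40,"dz": 0,"wx": 0,"wy": 0,"wz": 0},
    {"hand": 1,"dx": -6,"dy": -40,"dz": 0,"wx": 0,"wy": 0,"wz": 0},
    {"hand": 1,"dx": -6,"dy": -40,"dz": 0,"wx": 0,"wy": 0,"wz": 0},
    {"hand": 1,"dx": -6,"dy": -40,"dz": 0,"wx": 0,"wy": 0,"wz": 0},
    {"hand": 1,"dx": 0,"dy": -40,"dz": 0,"wx": 0,"wy": 0,"wz": 0},
  ],
)

```text
time: 7.8
tcp_pos: [498.0, -20.8, 229.5]
orientation: [-3.141, -0.003, 3.021]
contact_force: [1.1, -0.1, -0.1]
finger_gap: 85.6
finger_force: 0.0
```

Call:
step_arm(
  moves=[
    {"hand": 1,"dx": 0,"dy": 0,"dz": 7,"wx": 0,"wy": 0,"wz": 0.14},
    {"hand": 1,"dx": 0,"dy": 0,"dz": 7,"wx": 0,"wy": 0,"wz": 0.14},
    {"hand": 1,"dx": 0,"dy": 0,"dz": 7,"wx": 0,"wy": 0,"wz": 0.14},
    {"hand": 1,"dx": 0,"dy": 0,"dz": 7,"wx": 0,"wy": 0,"wz": 0.14},
    {"hand": 1,"dx": 0,"dy": 0,"dz": 7,"wx": 0,"wy": 0,"wz": 0.14},
    {"hand": 1,"dx": 0,"dy": 0,"dz": 7,"wx": 0,"wy": 0,"wz": 0.14},
    {"hand": 1,"dx": 0,"dy": 0,"dz": 7,"wx": 0,"wy": 0,"wz": 0.14},
    {"hand": 1,"dx": 0,"dy": 0,"dz": 7,"wx": 0,"wy": 0,"wz": 0.14},
    {"hand": 1,"dx": 0,"dy": 0,"dz": 7,"wx": 0,"wy": 0,"wz": 0.14},
    {"hand": 1,"dx": 0,"dy": 0,"dz": 7,"wx": 0,"wy": 0,"wz": 0.14},
  ],
)

```text
time: 8.8
tcp_pos: [497.4, -19.2, 159.1]
orientation: [-3.137, 0.0, 1.615]
contact_force: [0.3, -0.0, -0.4]
finger_gap: 85.3
finger_force: 0.0
```

```bash
cat >> h.py <<'E'
def tins(m,d):
    vs,us=np.mgrid[0:400:2,0:640:2]
    P=np.array([at_d(m,(u,v),d[v,u]) for u,v in zip(us.ravel(),vs.ravel()) if d[v,u]>0])
    T=P[(P[:,2]>67)&(P[:,2]<77)&(abs(P[:,0]-508)<70)]
    for y in(-22,-136,-253):
        t=T[abs(T[:,1]-y)<50]
        if len(t)>10: print('tin',len(t),np.median(t[:,2]).round(1),cv2.minEnclosingCircle(t[:,:2].astype(np.float32)))
E
python3 - <<'E'
from h import *
np.set_printoptions(precision=2,suppress=True)
s=robot.sense();print(s['time'],s['tcp_pos'],s['orientation'])
m,p,d=snap('wrist','w4'); tins(m,d)
print(todo([498,-22.5,25],[np.pi,0,1.62]))
E
```

```text
8.8 [497.44 -19.16 159.14] [-3.14  0.    1.62]
tin 1561 72.7 ((497.0907897949219, -23.529767990112305), 31.31304168701172)
tin 1100 72.7 ((509.23687744140625, -136.8068389892578), 31.991003036499023)
(array([ -3.47,   1.87, 133.19]), array([-0.01,  0.  , -0.01]))
```

View pics/w4.png

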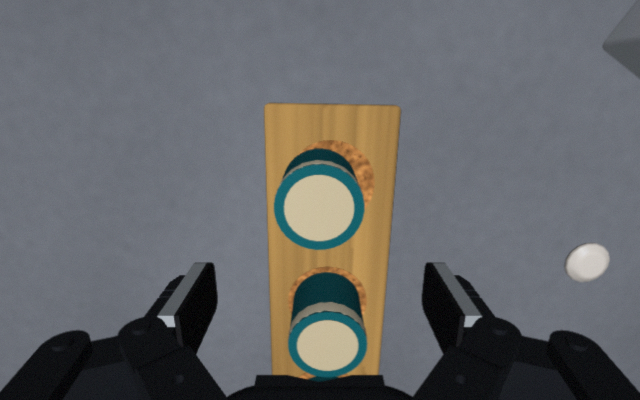

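The left tin's lid is at pixel (320,207), at (497,-23.5), and the fingers straddle the tray clear of the middle tin. Going down.

Call:
step_arm(
  force=60,
  moves=[
    {"hand": 1,"dx": -4,"dy": 0,"dz": 30,"wx": 0,"wy": 0,"wz": 0},
    {"hand": 1,"dx": 0,"dy": 0,"dz": 40,"wx": 0,"wy": 0,"wz": 0},
    {"hand": 1,"dx": 0,"dy": 0,"dz": 35,"wx": 0,"wy": 0,"wz": 0},
    {"hand": 1,"dx": 0,"dy": 0,"dz": 20,"wx": 0,"wy": 0,"wz": 0},
    {"hand": 1,"dx": 0,"dy": 0,"dz": 7,"wx": 0,"wy": 0,"wz": 0},
    {"hand": 1,"dx": 0,"dy": 0,"dz": 0,"wx": 0,"wy": 0,"wz": 0},
    {"hand": 0,"dx": 0,"dy": 0,"dz": 0,"wx": 0,"wy": 0,"wz": 0},
    {"hand": 0,"dx": 0,"dy": 0,"dz": 0,"wx": 0,"wy": 0,"wz": 0},
    {"hand": 0,"dx": 0,"dy": 0,"dz": 0,"wx": 0,"wy": 0,"wz": 0},
    {"hand": 0,"dx": 0,"dy": 0,"dz": 0,"wx": 0,"wy": 0,"wz": 0},
  ],
)

```text
time: 9.85
tcp_pos: [499.7, -23.1, 30.6]
orientation: [3.141, 0.0, 1.621]
contact_force: [-3.6, -0.1, 6.1]
finger_gap: 60.7
finger_force: 64.0
```

Call:
step_arm(
  moves=[
    {"hand": 0,"dx": 0,"dy": 0,"dz": -10,"wx": 0,"wy": 0,"wz": 0},
    {"hand": 0,"dx": 0,"dy": 0,"dz": -20,"wx": 0,"wy": 0,"wz": 0},
    {"hand": 0,"dx": 0,"dy": 0,"dz": -20,"wx": 0,"wy": 0,"wz": 0},
    {"hand": 0,"dx": 0,"dy": 0,"dz": 0,"wx": 0,"wy": 0,"wz": 0},
    {"hand": 0,"dx": 0,"dy": 0,"dz": 0,"wx": 0,"wy": 0,"wz": 0},
    {"hand": 0,"dx": 0,"dy": 0,"dz": 0,"wx": 0,"wy": 0,"wz": 0},
    {"hand": 0,"dx": 0,"dy": 0,"dz": 0,"wx": 0,"wy": 0,"wz": 0},
  ],
)

```text
time: 10.55
tcp_pos: [498.7, -23.0, 78.5]
orientation: [-3.14, -0.0, 1.621]
contact_force: [0.3, -0.0, -3.1]
finger_gap: 60.2
finger_force: 66.0
```

```bash
cat >> h.py <<'E'
def weigh(n=6):
    F=[]
    for i in range(n):
        F.append(robot.sense()['contact_force']); robot.snapshot('side')
    s=robot.sense(); F=np.array(F)
    print('t',s['time'],'tcp',s['tcp_pos'],s['orientation'],'Fz',F[:,2],'mean',F.mean(0),'kg',-F[:,2].mean()/9.81,'gap',s['finger_gap'])
E
python3 - <<'E'
from h import *
np.set_printoptions(precision=2,suppress=True)
weigh()
m,p,d=snap('side','s2'); tins(m,d)
cv2.imwrite('pics/s2c.png',cv2.resize(p[150:370,180:400,::-1],None,fx=2,fy=2))
E
```

```text
t 10.85 tcp [499.35 -23.05  79.06] [-3.14  0.    1.62] Fz [-3.09 -4.13 -2.42 -3.72 -3.18 -3.23] mean [-0.04 -0.01 -3.29] kg 0.33587373004562704 gap 60.397290945215225
tin 22 72.7 ((497.96954345703125, -34.14189147949219), 28.15271759033203)
tin 156 70.9 ((509.8444519042969, -136.9188690185547), 31.298303604125977)
tin 207 71.5 ((515.06982421875, -253.81597900390625), 31.179893493652344)
```

View pics/s2c.png

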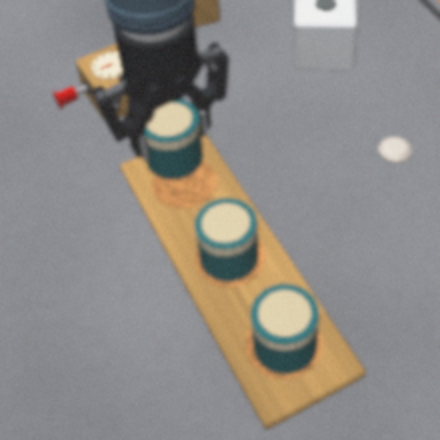

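Tin left is lifted upright, clear of its cork, and weighs about 0.34 kg. Setting it back down.

Call:
step_arm(
  moves=[
    {"hand": 0,"dx": 0,"dy": 0,"dz": 20,"wx": 0,"wy": 0,"wz": 0},
    {"hand": 0,"dx": 0,"dy": 0,"dz": 18,"wx": 0,"wy": 0,"wz": 0},
    {"hand": 0,"dx": 0,"dy": 0,"dz": 5,"wx": 0,"wy": 0,"wz": 0},
    {"hand": 0,"dx": 0,"dy": 0,"dz": 3,"wx": 0,"wy": 0,"wz": 0},
    {"hand": 0,"dx": 0,"dy": 0,"dz": 2,"wx": 0,"wy": 0,"wz": 0},
    {"hand": 0,"dx": 0,"dy": 0,"dz": 0,"wx": 0,"wy": 0,"wz": 0},
    {"hand": 0,"dx": 0,"dy": 0,"dz": 0,"wx": 0,"wy": 0,"wz": 0},
  ],
)

```text
time: 11.6
tcp_pos: [499.9, -23.1, 31.8]
orientation: [3.141, 0.0, 1.621]
contact_force: [-0.5, 0.3, -4.0]
finger_gap: 60.5
finger_force: 66.4
```

Call:
step_arm(
  moves=[
    {"hand": 0,"dx": 0,"dy": 0,"dz": 1,"wx": 0,"wy": 0,"wz": 0},
    {"hand": 0,"dx": 0,"dy": 0,"dz": 1,"wx": 0,"wy": 0,"wz": 0},
    {"hand": 0,"dx": 0,"dy": 0,"dz": 0,"wx": 0,"wy": 0,"wz": 0},
    {"hand": 0,"dx": 0,"dy": 0,"dz": 0,"wx": 0,"wy": 0,"wz": 0},
  ],
)

```text
time: 12.0
tcp_pos: [500.0, -23.0, 30.6]
orientation: [3.141, 0.0, 1.621]
contact_force: [-3.6, 0.6, 12.1]
finger_gap: 60.4
finger_force: 67.6
```

Call:
step_arm(
  moves=[
    {"hand": 1,"dx": 0,"dy": 0,"dz": 0,"wx": 0,"wy": 0,"wz": 0},
    {"hand": 1,"dx": 0,"dy": 0,"dz": 0,"wx": 0,"wy": 0,"wz": 0},
    {"hand": 1,"dx": 0,"dy": 0,"dz": 0,"wx": 0,"wy": 0,"wz": 0},
    {"hand": 1,"dx": 0,"dy": 0,"dz": -20,"wx": 0,"wy": 0,"wz": 0},
    {"hand": 1,"dx": 0,"dy": 0,"dz": -40,"wx": 0,"wy": 0,"wz": 0},
    {"hand": 1,"dx": 0,"dy": 0,"dz": -45,"wx": 0,"wy": 0,"wz": 0},
    {"hand": 1,"dx": -40,"dy": 2,"dz": -25,"wx": 0,"wy": 0,"wz": 0},
    {"hand": 1,"dx": -40,"dy": 2,"dz": 0,"wx": 0,"wy": 0,"wz": 0},
    {"hand": 1,"dx": -34,"dy": 2,"dz": 0,"wx": 0,"wy": 0,"wz": 0},
    {"hand": 1,"dx": 0,"dy": 0,"dz": 0,"wx": 0,"wy": 0,"wz": 0},
  ],
)

```text
time: 13.0
tcp_pos: [511.1, -142.7, 159.7]
orientation: [3.141, 0.003, 1.613]
contact_force: [-0.1, -0.6, -1.1]
finger_gap: 85.3
finger_force: 0.0
```

```bash
python3 - <<'E'
from h import *
np.set_printoptions(precision=2,suppress=True)
s=robot.sense();print(s['time'],s['tcp_pos'],s['orientation'],s['contact_force'])
m,p,d=snap('wrist'); tins(m,d)
m,p,d=snap('side'); tins(m,d)
print(todo([509.5,-137,27],[np.pi,0,1.62]))
E
```

```text
13.0 [ 511.06 -142.69  159.7 ] [3.14 0.   1.61] [-0.09 -0.63 -1.12]
tin 1366 72.7 ((500.31829833984375, -25.261953353881836), 30.933998107910156)
tin 1607 72.7 ((509.2091979980469, -136.67845153808594), 31.263124465942383)
tin 1116 72.8 ((514.3057250976562, -254.08447265625), 31.78221893310547)
tin 41 71.1 ((501.2333984375, -31.001962661743164), 28.149770736694336)
tin 158 71.0 ((509.2880859375, -137.5154571533203), 31.224594116210938)
tin 208 71.6 ((514.9284057617188, -253.21292114257812), 31.72456169128418)
(array([  0.25,  -1.41, 132.11]), array([-0., -0., -0.]))
```

Call:
step_arm(
  moves=[
    {"hand": 1,"dx": 0,"dy": -1,"dz": 30,"wx": 0,"wy": 0,"wz": 0},
    {"hand": 1,"dx": 0,"dy": 0,"dz": 40,"wx": 0,"wy": 0,"wz": 0},
    {"hand": 1,"dx": 0,"dy": 0,"dz": 35,"wx": 0,"wy": 0,"wz": 0},
    {"hand": 1,"dx": 0,"dy": 0,"dz": 20,"wx": 0,"wy": 0,"wz": 0},
    {"hand": 1,"dx": 0,"dy": 0,"dz": 7,"wx": 0,"wy": 0,"wz": 0},
    {"hand": 1,"dx": 0,"dy": 0,"dz": 0,"wx": 0,"wy": 0,"wz": 0},
    {"hand": 0,"dx": 0,"dy": 0,"dz": 0,"wx": 0,"wy": 0,"wz": 0},
    {"hand": 0,"dx": 0,"dy": 0,"dz": 0,"wx": 0,"wy": 0,"wz": 0},
    {"hand": 0,"dx": 0,"dy": 0,"dz": 0,"wx": 0,"wy": 0,"wz": 0},
    {"hand": 0,"dx": 0,"dy": 0,"dz": 0,"wx": 0,"wy": 0,"wz": 0},
  ],
)

```text
time: 14.1
tcp_pos: [511.1, -136.6, 28.9]
orientation: [3.139, 0.0, 1.621]
contact_force: [-1.7, 0.5, 6.1]
finger_gap: 60.6
finger_force: 63.4
```

Call:
step_arm(
  moves=[
    {"hand": 0,"dx": 0,"dy": 0,"dz": -10,"wx": 0,"wy": 0,"wz": 0},
    {"hand": 0,"dx": 0,"dy": 0,"dz": -20,"wx": 0,"wy": 0,"wz": 0},
    {"hand": 0,"dx": 0,"dy": 0,"dz": -20,"wx": 0,"wy": 0,"wz": 0},
    {"hand": 0,"dx": 0,"dy": 0,"dz": 0,"wx": 0,"wy": 0,"wz": 0},
    {"hand": 0,"dx": 0,"dy": 0,"dz": 0,"wx": 0,"wy": 0,"wz": 0},
    {"hand": 0,"dx": 0,"dy": 0,"dz": 0,"wx": 0,"wy": 0,"wz": 0},
    {"hand": 0,"dx": 0,"dy": 0,"dz": 0,"wx": 0,"wy": 0,"wz": 0},
  ],
)

```text
time: 14.8
tcp_pos: [509.5, -136.5, 76.5]
orientation: [-3.14, -0.0, 1.621]
contact_force: [0.8, 0.7, -1.0]
finger_gap: 60.4
finger_force: 65.1
```

```bash
python3 - <<'E'
from h import *
np.set_printoptions(precision=2,suppress=True)
weigh()
E
```

```text
t 15.1 tcp [ 510.02 -136.61   77.02] [-3.14 -0.    1.62] Fz [-0.99 -1.   -1.89 -1.9  -2.01 -2.34] mean [ 0.39 -0.35 -1.69] kg 0.17221235450994898 gap 60.31758899189431
```

The middle tin weighs about 0.17 kg, so it looks like the lightest. Setting it back.

Call:
step_arm(
  moves=[
    {"hand": 0,"dx": 0,"dy": 0,"dz": 20,"wx": 0,"wy": 0,"wz": 0},
    {"hand": 0,"dx": 0,"dy": 0,"dz": 18,"wx": 0,"wy": 0,"wz": 0},
    {"hand": 0,"dx": 0,"dy": 0,"dz": 5,"wx": 0,"wy": 0,"wz": 0},
    {"hand": 0,"dx": 0,"dy": 0,"dz": 3,"wx": 0,"wy": 0,"wz": 0},
    {"hand": 0,"dx": 0,"dy": 0,"dz": 2,"wx": 0,"wy": 0,"wz": 0},
    {"hand": 0,"dx": 0,"dy": 0,"dz": 1,"wx": 0,"wy": 0,"wz": 0},
    {"hand": 0,"dx": 0,"dy": 0,"dz": 0,"wx": 0,"wy": 0,"wz": 0},
    {"hand": 0,"dx": 0,"dy": 0,"dz": 0,"wx": 0,"wy": 0,"wz": 0},
  ],
)

```text
time: 15.9
tcp_pos: [510.6, -136.8, 29.0]
orientation: [3.141, 0.0, 1.621]
contact_force: [-1.6, -0.6, 3.6]
finger_gap: 60.6
finger_force: 65.3
```

Call:
step_arm(
  moves=[
    {"hand": 1,"dx": 0,"dy": 0,"dz": 0,"wx": 0,"wy": 0,"wz": 0},
    {"hand": 1,"dx": 0,"dy": 0,"dz": 0,"wx": 0,"wy": 0,"wz": 0},
    {"hand": 1,"dx": 0,"dy": 0,"dz": 0,"wx": 0,"wy": 0,"wz": 0},
    {"hand": 1,"dx": 0,"dy": 0,"dz": -20,"wx": 0,"wy": 0,"wz": 0},
    {"hand": 1,"dx": 0,"dy": 0,"dz": -40,"wx": 0,"wy": 0,"wz": 0},
    {"hand": 1,"dx": 0,"dy": 0,"dz": -45,"wx": 0,"wy": 0,"wz": 0},
    {"hand": 1,"dx": -40,"dy": 0,"dz": -25,"wx": 0,"wy": 0,"wz": 0},
    {"hand": 1,"dx": -40,"dy": 0,"dz": 0,"wx": 0,"wy": 0,"wz": 0},
    {"hand": 1,"dx": -36,"dy": 0,"dz": 0,"wx": 0,"wy": 0,"wz": 0},
    {"hand": 1,"dx": 0,"dy": 0,"dz": 0,"wx": 0,"wy": 0,"wz": 0},
  ],
)

```text
time: 16.9
tcp_pos: [514.9, -259.2, 158.8]
orientation: [3.141, 0.004, 1.613]
contact_force: [-0.3, 0.1, 0.1]
finger_gap: 85.1
finger_force: 0.0
```

```bash
python3 - <<'E'
from h import *
np.set_printoptions(precision=2,suppress=True)
m,p,d=snap('wrist'); tins(m,d)
m,p,d=snap('side'); tins(m,d)
s=robot.sense();print(s['time'],s['tcp_pos'],s['orientation'],s['contact_force'])
print(todo([514.5,-253.5,27],[np.pi,0,1.62]))
E
```

```text
tin 1251 72.6 ((511.202880859375, -142.40457153320312), 31.057817459106445)
tin 1611 72.6 ((514.176513671875, -254.30850219726562), 31.32360076904297)
tin 127 71.1 ((501.1668395996094, -24.72138023376465), 30.727556228637695)
tin 206 71.5 ((514.0274047851562, -253.8924560546875), 31.12235450744629)
17.0 [ 515.56 -253.11  158.05] [-3.14 -0.    1.62] [0.16 0.63 0.4 ]
(array([ -0.37,  -1.04, 131.05]), array([-0., -0., -0.]))
```

Call:
step_arm(
  moves=[
    {"hand": 1,"dx": -1,"dy": -1,"dz": 30,"wx": 0,"wy": 0,"wz": 0},
    {"hand": 1,"dx": 0,"dy": 0,"dz": 40,"wx": 0,"wy": 0,"wz": 0},
    {"hand": 1,"dx": 0,"dy": 0,"dz": 35,"wx": 0,"wy": 0,"wz": 0},
    {"hand": 1,"dx": 0,"dy": 0,"dz": 20,"wx": 0,"wy": 0,"wz": 0},
    {"hand": 1,"dx": 0,"dy": 0,"dz": 6,"wx": 0,"wy": 0,"wz": 0},
    {"hand": 1,"dx": 0,"dy": 0,"dz": 0,"wx": 0,"wy": 0,"wz": 0},
    {"hand": 0,"dx": 0,"dy": 0,"dz": 0,"wx": 0,"wy": 0,"wz": 0},
    {"hand": 0,"dx": 0,"dy": 0,"dz": 0,"wx": 0,"wy": 0,"wz": 0},
    {"hand": 0,"dx": 0,"dy": 0,"dz": 0,"wx": 0,"wy": 0,"wz": 0},
    {"hand": 0,"dx": 0,"dy": 0,"dz": 0,"wx": 0,"wy": 0,"wz": 0},
  ],
)

```text
time: 18.0
tcp_pos: [515.5, -253.7, 29.0]
orientation: [3.14, 0.001, 1.621]
contact_force: [-2.6, 1.7, 5.3]
finger_gap: 60.8
finger_force: 63.1
```

Call:
step_arm(
  moves=[
    {"hand": 0,"dx": 0,"dy": 0,"dz": -10,"wx": 0,"wy": 0,"wz": 0},
    {"hand": 0,"dx": 0,"dy": 0,"dz": -20,"wx": 0,"wy": 0,"wz": 0},
    {"hand": 0,"dx": 0,"dy": 0,"dz": -20,"wx": 0,"wy": 0,"wz": 0},
    {"hand": 0,"dx": 0,"dy": 0,"dz": 0,"wx": 0,"wy": 0,"wz": 0},
    {"hand": 0,"dx": 0,"dy": 0,"dz": 0,"wx": 0,"wy": 0,"wz": 0},
    {"hand": 0,"dx": 0,"dy": 0,"dz": 0,"wx": 0,"wy": 0,"wz": 0},
    {"hand": 0,"dx": 0,"dy": 0,"dz": 0,"wx": 0,"wy": 0,"wz": 0},
  ],
)

```text
time: 18.7
tcp_pos: [514.2, -253.2, 76.3]
orientation: [-3.14, -0.001, 1.621]
contact_force: [-0.5, 0.7, -5.3]
finger_gap: 60.4
finger_force: 66.5
```

```bash
python3 - <<'E'
from h import *
np.set_printoptions(precision=2,suppress=True)
weigh()
for c in('side','scene'):
  m,p,d=snap(c); print(c); tins(m,d)
E
```

```text
t 19.0 tcp [ 514.89 -253.51   77.03] [-3.14 -0.    1.62] Fz [-5.33 -5.48 -5.18 -5.43 -5.05 -5.49] mean [-0.31 -0.16 -5.33] kg 0.5429969435118569 gap 60.489687933110446
side
tin 127 71.2 ((501.8157653808594, -24.363004684448242), 31.650358200073242)
tin 107 70.9 ((510.1774597167969, -137.8030548095703), 30.505125045776367)
tin 19 72.6 ((511.3203430175781, -268.7918701171875), 25.59563446044922)
scene
tin 63 70.5 ((500.76336669921875, -19.596464157104492), 31.84060287475586)
tin 55 71.0 ((512.4920654296875, -132.3938446044922), 31.46559715270996)
```

The right tin weighs 0.54 kg, so it is the heaviest, and the other two are standing. Raising it.

Call:
step_arm(
  moves=[
    {"hand": 0,"dx": 0,"dy": 0,"dz": -15,"wx": 0,"wy": 0,"wz": 0},
    {"hand": 0,"dx": 0,"dy": 0,"dz": -25,"wx": 0,"wy": 0,"wz": 0},
    {"hand": 0,"dx": 0,"dy": 0,"dz": -30,"wx": 0,"wy": 0,"wz": 0},
    {"hand": 0,"dx": 0,"dy": 0,"dz": -30,"wx": 0,"wy": 0,"wz": 0},
    {"hand": 0,"dx": 0,"dy": 0,"dz": -25,"wx": 0,"wy": 0,"wz": 0},
    {"hand": 0,"dx": 0,"dy": 0,"dz": -15,"wx": 0,"wy": 0,"wz": 0},
    {"hand": 0,"dx": 0,"dy": 0,"dz": 0,"wx": 0,"wy": 0,"wz": 0},
    {"hand": 0,"dx": 0,"dy": 0,"dz": 0,"wx": 0,"wy": 0,"wz": 0},
    {"hand": 0,"dx": 0,"dy": 0,"dz": 0,"wx": 0,"wy": 0,"wz": 0},
    {"hand": 0,"dx": 0,"dy": 0,"dz": 0,"wx": 0,"wy": 0,"wz": 0},
  ],
)

```text
time: 20.1
tcp_pos: [514.3, -253.2, 216.2]
orientation: [-3.14, -0.001, 1.621]
contact_force: [-0.1, -0.6, -4.6]
finger_gap: 60.7
finger_force: 66.7
```

```bash
python3 - <<'E'
from h import *
np.set_printoptions(precision=2,suppress=True)
weigh(3)
m,p,d=snap('side','s9'); tins(m,d)
E
```

```text
t 20.25 tcp [ 514.71 -253.4   216.61] [-3.14 -0.    1.62] Fz [-4.56 -6.03 -5.24] mean [ 0.25 -0.11 -5.28] kg 0.5377477222611508 gap 60.523496786122514
tin 107 71.0 ((501.15594482421875, -24.745302200317383), 31.236085891723633)
tin 81 70.7 ((503.01092529296875, -140.1648712158203), 29.07976722717285)
```

View pics/s9.png

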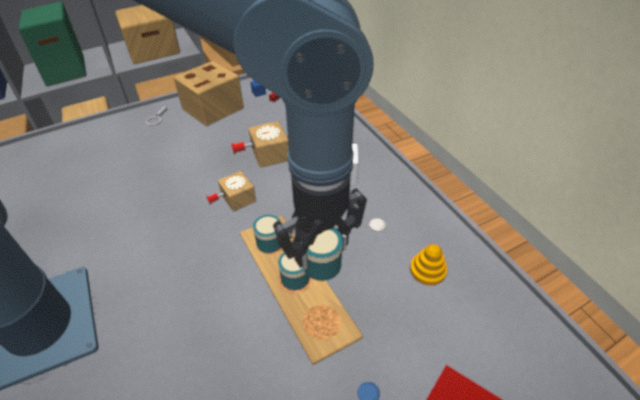

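The right tin is held upright at pixel (323,252), with its underside about 187 mm above the tray. The other two tins stand at (267,232) and (293,270), the knob is home, and the bystanders haven't moved. Handing in.

```bash
python3 -c "
from plant import robot
print(robot.finish_job())"
```

```text
the job is handed in; nothing more can be done
None
```

I pulled the knob to its stop and let it spring home, then weighed the tins from left to right at about 0.34, 0.17 and 0.54 kg. The job is handed in at about 20 s with the right tin, the heaviest, held upright and still about 187 mm above the tray and the other two standing on it.

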